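# Run the spice grinder on its bayonet lid

## Robot

A 6-joint arm with a two-finger parallel gripper is mounted at the origin on a cart in front of the work surface, level with it; the furniture and walls round the work are solid. World frame = base frame: x ahead of the robot, y to its left, z up, the work surface at z = 0. Lengths are in m, angles in rad, forces in N, time in s.
With the tool pointing down it reaches from about 0.35 to 0.85 m from the base axis. Payload 8.1 kg.
Tool frame: the origin (TCP) lies midway between the tips of the shut fingers; the grasp point (between the pads) lies 19 mm behind it (robot.grip_point_offset is the distance from the TCP to the grasp point, in m); z points along the fingers, y is the line along which they close (so a half turn about z gives the same grasp; the last joint's range is limited). The gripper opens to 93 mm and grips with 3 to 60 N. Pads are 15 mm wide; open, the fingers measure 128 mm over their backs; the gripper's body (75 mm by 188 mm) begins 65 mm behind the grasp point.
Start: joints at [-1.189, 0.13, 1.488, -0, 1.523, -0.085], TCP at [0.27, -0.536, 0.181] pointing down, gripper open.
Joint ranges: [-2.96, 2.96], [-0.89, 2.26], [0.02, 2.5], [-1.34, 4.48], [0, 2.73], [-2.66, 2.66]. Speed limits (rad/s): [2.39, 2.39, 2.79, 3.14, 3.14, 3.14].

## Interface

Orientations are given as a rotation vector (axis times angle).
In Python, from plant import robot, read_camera, job gives the robot as it stands.
- The arm moves only by the shell command python3 -m inch 'ROWS' [FORCE]. ROWS is JSON, one flat list of numbers, 5 for each row, row after row: the shift along the world's x, y, z in mm, then the turn about the world's z in degrees, then the opening in per cent of the stroke, from 0 (shut) to 100 (fully open). In form: [dx, dy, dz, yaw, hand, dx, dy, dz, yaw, hand, ...]. A call has 1 to 10 rows; each row is the pose to reach, as a shift and turn from the pose commanded when the call began; what a row does not reach only later rows make up. A row lasts 1/12 s, in which the tool goes at most 41.7 mm and 7.16 degrees, less where a joint would pass 70% of its speed; a pose out of reach is approached as far as the arm can. A call with a gripper value outside its range is refused whole. The fingers move at their own pace and stop on an object; FORCE is the grip in N (left out, the last holds). Time passes only in rows, so rows that repeat a pose let the fingers close. It gives the time, the measured TCP pose, the force, the opening and the grip force at its end, in the units of the state.
- robot.read_state(): the state, without advancing time (a new reading comes with each control period).
- read_camera(name): name is "scene" or "top" or "wrist"; returns a dict with "image" (384x512x3 uint8, blue, green, red), "K" (3x3 intrinsics, pixels), "extrinsics" (4x4, takes a point from world to camera coordinates); the wrist camera has in their place "mount" (4x4, takes a point from camera to tool coordinates, whose origin is the TCP and whose axes are the flange's). Camera axes: x right, y down, z forward; pixel columns grow to the right and rows downward; lengths in m; the calibration is good to about 2 mm. A picture is of the moment at which its call begins: read the wrist's pose just before it. There is no depth.
- job.close_job(): hands the job in; it is judged then, once.
The state is a dict: "t": time; "q": joint angles; "dq": joint speeds; "joint_torque": joint torques, N m; "tool_pos": TCP position; "orientation": TCP orientation; "force": force on the tool from outside, world axes, zero at the start; "wrist_torque": the same for the moment, N m; "opening": finger opening in m; "gripper_force": force on a finger pad.
Only numpy, scipy, OpenCV 4.12 (cv2) and the standard library are available. Lean on these libraries where they do the work, as an engineer would, in place of code of your own. Each camera call takes 0.05 s, during which the arm holds its last target. There are 200 camera calls.

## Task

Put the red lid on the spice grinder so that its two lugs drop through the two slots in the grinder's mouth and it sits fully down, then twist it clockwise (seen from above) against the spring until its bar points at the green marks, half-way to the red lock marks. Never turn it on into the lock click. Finish while still holding the lid there by its bar, steady on the green marks: the spring turns it back if it is let go, so do not release it. Leave the salt shaker and the spice jar where they are.

Things in the scene. Friction and masses are not known exactly. Their poses are not given: they have to be found in the camera images.
- lid_grip (a point): Loose red lid, about 0.12 kg, standing plug-down on the worktop at the start. Site half-way up its upright bar grip, on the lid's axis, 44 mm above the lid's underside; x along the bar, z up. The bar is 64 mm long (x), 16 mm thick (y), and its top is 16 mm above the point; the top of the round flange, 83 mm across, is 16 mm below it.
- lid: The same lid, origin at the centre of its underside, axes as lid_grip. Grey plug 62 mm across, foot tapered, 0 to 22 mm up; flange from 22 to 28 mm. Two lugs stick out of the plug along +x and -x, under the ends of the bar: 12 mm wide, out to 37 mm from the axis, 8 to 15 mm up. It fits either way round (half a turn makes no difference).
- mouth (a point): Centre of the grinder's mouth at rim level, 120 mm above the worktop; z up, x through both slots. Grinder: aluminium, black rim with metal lip inside, 98 mm across, 112 mm at the foot, stands fast. Mouth 66 mm across in a lip 5 mm thick. Fully down, the lid's flange lies on the rim (lid_grip 22 mm above this point) with 2 mm of vertical play once turned.
- slot (a point): One of the two slots in the lip, at the rim, 36 mm from the axis along the mouth's +x (the other along -x); white rim mark beside each. 20 mm wide, reaching 40 mm out. The lugs drop through when the bar lies along the mouth's x within about 0.1 rad. From there the lid turns only clockwise seen from above (negative about z); stops block the other way.
- green_mark (a point): One of two green rim marks (the other opposite), 45 mm from the axis, 0.70 rad clockwise from the slots: the run position, where the bar shall point. The lid's lugs meet the sprung switch ring after about 0.13 rad of turn; its spring resists with 0.06 N m there and 0.13 N m at the green mark.
- red_mark (a point): One of two red rim marks (the other opposite), 45 mm from the axis, 1.40 rad clockwise from the slots: the lock. From about 1.1 rad of turn the lugs ride onto stiffer click balls; at about 1.18 rad it counts as clicked.
- run_ring (a joint): Sprung switch ring inside the grinder that the lid's lugs push round, rad: 0 at rest, grows clockwise seen from above. It reads the lid's turn from the slots less about 0.13: about 0.57 at the green marks, 1.05 at the lock click. It springs back to 0, with the lid, when the lid is let go.
- salt_shaker: Bystander: glass salt shaker, 44 mm across, 90 mm tall, on the worktop behind the work; origin at the centre of its underside.
- spice_jar: Bystander: spice jar with a green cap, 46 mm across, 106 mm tall, on the worktop behind the work; origin at the centre of its underside.
Mind the look-alikes: they are no part of the job. Leave any turquoise look-alike of the lid alone.

How it is judged:
By the outcome, as a careful person would: the job done as asked, in the order asked, and still so for the second after the job is handed in, while the arm keeps its last pose, push and grip.
It also fails if it takes over 40 s, if anything falls off the work surface, if the arm or the gripper's body presses on something with over 40 N, if the wrist force passes 120 N, or if a joint passes its speed limit or range.

## Working session

There is one attempt and no reset: what is moved stays moved. The work goes in short steps, Python scripts to look and compute and a shell command to move; the robot and the scene stay as the last step left them, time stands still between calls to the robot, and variables do not carry over. Pictures are saved under pics/ and viewed, at most 10 in all, crops included, and the job is handed in when it is done.

```bash
mkdir -p pics; ls
cat > h.py <<'E'
import numpy as np, cv2
from plant import robot, read_camera, job
def ray_plane(c,u,v,z):
    K=c["K"];E=c["extrinsics"];R=E[:3,:3];t=E[:3,3]
    o=-R.T@t; d=R.T@np.linalg.solve(K,[u,v,1.]); return o+d*(z-o[2])/d[2]
def wcam(c,s):
    # give wrist cam extrinsics
    T=np.eye(4);T[:3,:3]=cv2.Rodrigues(np.array(s["orientation"]))[0];T[:3,3]=s["tool_pos"]
    c["extrinsics"]=np.linalg.inv(T@c["mount"]); return c
E
python3 - <<'E'
from h import *
s=robot.read_state();print(s)
a=read_camera("top");b=read_camera("scene")
print(a["K"],a["extrinsics"]);np.save("top.npy",a,allow_pickle=True);np.save("scene.npy",b,allow_pickle=True)
cv2.imwrite("pics/a.png",a["image"]);cv2.imwrite("pics/b.png",b["image"])
E
```

```text
pics
{'t': 0.0, 'q': array([-1.18941893e+00,  1.31165518e-01,  1.48927424e+00, -3.61120571e-06,
        1.52304244e+00, -8.54256218e-02]), 'dq': array([ 4.42290131e-04, -3.41985521e-05, -1.69779861e-03, -7.81757821e-04,
       -2.22373489e-04,  3.42714414e-04]), 'joint_torque': array([-8.90682531e-04, -5.59839535e+01, -4.91757452e+01,  7.70310801e-02,
        3.56910203e-02, -1.64455219e-04]), 'tool_pos': array([ 0.26977923, -0.53519145,  0.17968772]), 'orientation': array([-3.05459150e+00, -7.26181239e-01,  4.42943894e-04]), 'force': array([-0.21413481, -0.34444347,  0.50211991]), 'wrist_torque': array([ 0.01292386, -0.04447288, -0.04073576]), 'gripper_force': 0.0, 'opening': 0.09287082805592327}
[[443.9289922    0.         246.26235323]
 [  0.         443.9289922  182.93917495]
 [  0.           0.           1.        ]] [[ 0.02676175 -0.99937844  0.02294644  0.13152318]
 [-0.99028976 -0.02963696 -0.13582287  0.59771138]
 [ 0.13641851 -0.01908877 -0.99046737  0.98935775]
 [ 0.          0.          0.          1.        ]]
```

View pics/a.png

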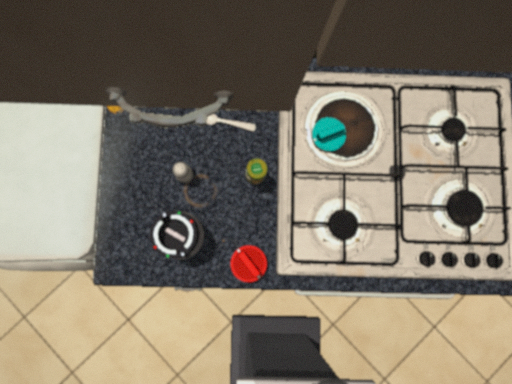

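View pics/b.png

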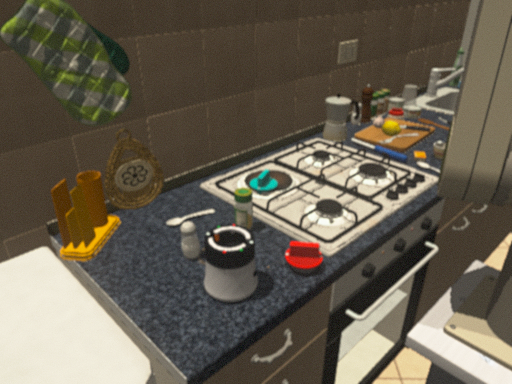

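The top view shows the red lid at about (249,264), with its bar running diagonally. The grinder mouth is at about (175,235). The salt shaker is at (183,172), the spice jar at (257,170), and the turquoise look-alike is on the hob at (330,134).

Run:
```python
from h import *
a=np.load("top.npy",allow_pickle=True).item()
im=a["image"]
cv2.imwrite("pics/c.png",cv2.resize(im[200:300,140:290],(795,530),interpolation=cv2.INTER_CUBIC))
hsv=cv2.cvtColor(im,cv2.COLOR_BGR2HSV)
m=((hsv[...,0]<8)|(hsv[...,0]>172))&(hsv[...,1]>150)&(hsv[...,2]>80)
n,l,st,ce=cv2.connectedComponentsWithStats(m.astype(np.uint8))
for i in range(1,n):
    if st[i,4]>2: print(st[i],ce[i])
for u,v,z in [(249,264,.028),(175,235,.12),(183,172,.09),(257,170,.106)]: print(ray_plane(a,u,v,z))
```

```text
[190 219   4   4  11] [191.36363636 220.54545455]
[ 230  245   38   38 1083] [248.53462604 263.40350877]
[153 246   4   3  10] [154.5 247. ]
[0.40852676 0.13692591 0.028     ]
[0.4682699  0.29607834 0.12      ]
[0.60689314 0.2893067  0.09      ]
[0.61365193 0.12709986 0.106     ]
```

View pics/c.png

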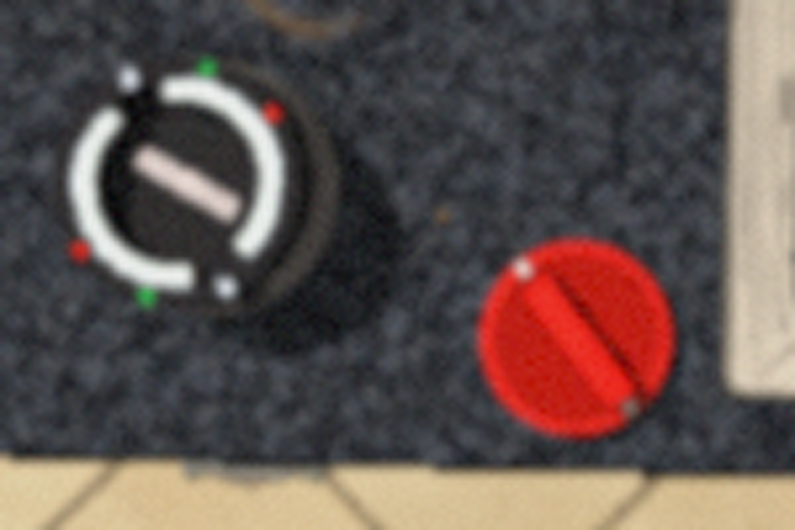

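The crop shows the mouth's white marks at crop (129,78) and (226,287), green at (207,68) and (147,297), and red at (273,112) and (80,250). The lid's bar runs from (523,268) to (630,407).

Run:
```python
from h import *
a=np.load("top.npy",allow_pickle=True).item()
f=lambda x,y,z:ray_plane(a,140+(x+.5)/5.3-.5,200+(y+.5)/5.3-.5,z)
for n,p,q,z in [("w",(129,78),(226,287),.12),("g",(207,68),(147,297),.12),("r",(273,112),(80,250),.12),("bar",(523,268),(630,407),.029)]:
    P,Q=f(*p,z),f(*q,z);d=P-Q;print(n,(P+Q)/2,np.linalg.norm(d),np.degrees(np.arctan2(d[1],d[0])))
R=cv2.Rodrigues(robot.read_state()["orientation"])[0];print(R, np.degrees(np.arctan2(R[1,1],R[0,1])),robot.grip_point_offset)
print(read_camera("wrist")["mount"])
```

```text
w [0.4704017  0.30028464 0.12      ] 0.09121142603697148 27.540598374956854
g [0.47048266 0.30029963 0.12      ] 0.09241338120746755 -11.98249759294293
r [0.47089325 0.30041215 0.12      ] 0.09230657851852593 -52.51909489065934
bar [0.41026574 0.1385242  0.029     ] 0.07490405901888338 39.510190912912066
[[ 8.93019834e-01  4.50016884e-01 -6.17521219e-04]
 [ 4.50017278e-01 -8.93018440e-01  1.58580055e-03]
 [ 1.62179186e-04 -1.69404656e-03 -9.99998552e-01]] -63.25519138256306 0.0188
[[-8.46437611e-04 -9.58707840e-01 -2.84391563e-01  7.99646417e-02]
 [ 9.99999575e-01 -9.15801275e-04  1.10933712e-04  9.42416573e-04]
 [-3.66799175e-04 -2.84391348e-01  9.58708207e-01 -2.04053762e-01]
 [ 0.00000000e+00  0.00000000e+00  0.00000000e+00  1.00000000e+00]]
```

```bash
python3 -m inch '[4,20,5,1,100, 12,55,10,3,100, 20,95,20,5,100, 28,135,20,7,100, 36,175,20,9,100, 44,215,20,11,100, 52,255,20,12.8,100, 60,295,20,12.8,100, 68,335,20,12.8,100, 76,370,20,12.8,100]'; python3 -m inch '[8,40,0,0,100, 16,80,0,0,100, 24,120,0,0,100, 32,160,0,0,100, 40,200,0,0,100, 48,240,0,0,100, 56,275,0,0,100, 64,304,0,0,100,64,304,0,0,100,64,304,0,0,100]'
python3 - <<'E'
from h import *
s=robot.read_state();c=wcam(read_camera("wrist"),s);print(s["t"],s["tool_pos"],s["q"])
np.save("w1.npy",c,allow_pickle=True);cv2.imwrite("pics/d.png",c["image"])
E
```

```text
t: 0.98
tool_pos: [0.3458, -0.1636, 0.2006]
orientation: [-2.956, -1.063, -0.001]
force: [1.5, -0.6, 0.9]
opening: 0.0932
gripper_force: 0.0
t: 1.82
tool_pos: [0.4096, 0.1395, 0.2002]
orientation: [-2.954, -1.068, 0.002]
force: [-0.3, -0.4, -0.2]
opening: 0.093
gripper_force: 0.0
1.8167 [0.40955656 0.13947397 0.20021471] [ 2.09686635e-01 -3.43672993e-01  1.89361197e+00 -7.61820527e-05
  1.59304842e+00  1.08673452e+00]
```

View pics/d.png

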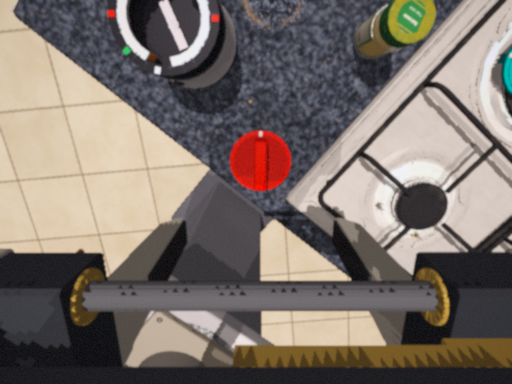

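The wrist view shows the lid at (261,160), with its bar nearly vertical and a white dot at (261,133). The grinder mouth is partly visible at (168,22), with marks at the upper left.

```bash
cat >> h.py <<'E'
def redm(im,lo=150):
    h=cv2.cvtColor(im,cv2.COLOR_BGR2HSV)
    return (((h[...,0]<8)|(h[...,0]>172))&(h[...,1]>lo)&(h[...,2]>70)).astype(np.uint8)
def blob(m):
    c=max(cv2.findContours(m,cv2.RETR_EXTERNAL,cv2.CHAIN_APPROX_NONE)[0],key=cv2.contourArea);return cv2.convexHull(c)[:,0].astype(float)
E
python3 - <<'E'
from h import *
for f in ["w1.npy","top.npy"]:
    c=np.load(f,allow_pickle=True).item();im=c["image"]
    h=blob(redm(im)); P=np.array([ray_plane(c,u,v,.025)[:2] for u,v in h])
    (x,y),r=cv2.minEnclosingCircle(P.astype(np.float32));e=cv2.fitEllipse(P.astype(np.float32));print(f,x,y,r,e)
c=np.load("w1.npy",allow_pickle=True).item()
cv2.imwrite("pics/e.png",cv2.resize(c["image"][110:210,190:330],(784,560),interpolation=cv2.INTER_CUBIC))
E
```

```text
w1.npy 0.41254669427871704 0.13897573947906494 0.04225756600499153 ((0.4125039279460907, 0.1390732079744339), (0.08343540877103806, 0.08399596810340881), 173.46163940429688)
top.npy 0.40967223048210144 0.1379876434803009 0.043264638632535934 ((0.4099576771259308, 0.1378943771123886), (0.08452256768941879, 0.08546316623687744), 12.87932300567627)
```

View pics/e.png

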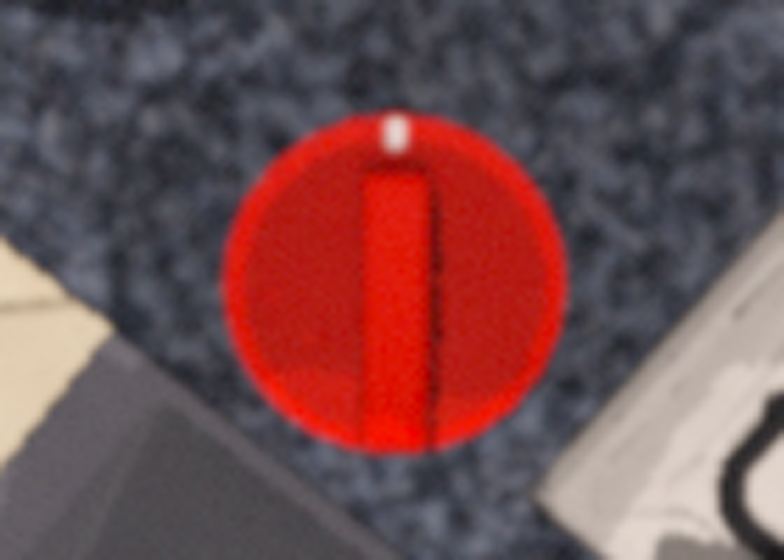

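```bash
python3 -m inch '[3,-0.5,-20,0,50, 3,-0.5,-50,0,40, 3,-0.5,-85,0,40, 3,-0.5,-115,0,40, 3,-0.5,-135,0,40, 3,-0.5,-150,0,40, 3,-0.5,-160,0,40, 3,-0.5,-166,0,40, 3,-0.5,-167,0,40, 3,-0.5,-167,0,40]' 40;  python3 -m inch '[0,0,0,0,10, 0,0,0,0,10, 0,0,0,0,0, 0,0,0,0,0, 0,0,0,0,0, 0,0,0,0,0]' 40
```

```text
t: 2.7
tool_pos: [0.4134, 0.1373, 0.0343]
orientation: [2.957, 1.062, 0.001]
force: [1.1, 0.6, -0.4]
opening: 0.0376
gripper_force: 0.0
t: 3.2
tool_pos: [0.4131, 0.1378, 0.0339]
orientation: [2.956, 1.063, 0.0]
force: [-0.3, -0.2, -0.5]
opening: 0.0026
gripper_force: 0.0
```

Run:
```python
from h import *
s=robot.read_state();c=wcam(read_camera("wrist"),s);b=read_camera("scene")
print(s["opening"],s["gripper_force"],s["q"])
cv2.imwrite("pics/f.png",np.hstack([c["image"][60:384,120:420],cv2.resize(b["image"][180:342,240:390],(300,324),interpolation=cv2.INTER_CUBIC)]))
```

```text
0.0025854786076316134 0.0 [ 2.04045374e-01 -2.03422722e-01  2.08982523e+00 -1.52655481e-05
  1.25491682e+00  1.08448482e+00]
```

View pics/f.png

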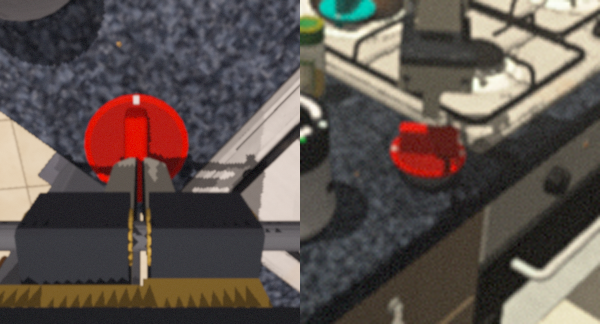

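Run:
```python
from h import *
s=robot.read_state();c=wcam(read_camera("wrist"),s);t=read_camera("top")
def proj(c,P):
    p=c["extrinsics"][:3]@np.r_[P,1];q=c["K"]@p;return q[:2]/q[2]
print("TCP px wrist",proj(c,s["tool_pos"]),"top",proj(t,s["tool_pos"]), "lid w",proj(c,[.4125,.139,.028]))
for d in (c,t):
    h=blob(redm(d["image"]));P=np.array([ray_plane(d,u,v,.025)[:2] for u,v in h],np.float32);print(cv2.minEnclosingCircle(P),h.min(0),h.max(0))
cv2.imwrite("pics/g.png",np.hstack([cv2.resize(t["image"][200:310,180:310],(390,330),interpolation=cv2.INTER_CUBIC),cv2.resize(c["image"][140:280,190:320],(390,420),interpolation=cv2.INTER_CUBIC)[:330]]))
```

```text
TCP px wrist [257.80833848 209.98905805] top [248.76179075 262.09011334] lid w [256.17711587 206.84762263]
((0.41245129704475403, 0.1393449306488037), 0.04219380393624306) [204. 153.] [308. 243.]
((0.5041083097457886, 0.27374646067619324), 0.0042958855628967285) [190. 219.] [193. 222.]
```

View pics/g.png

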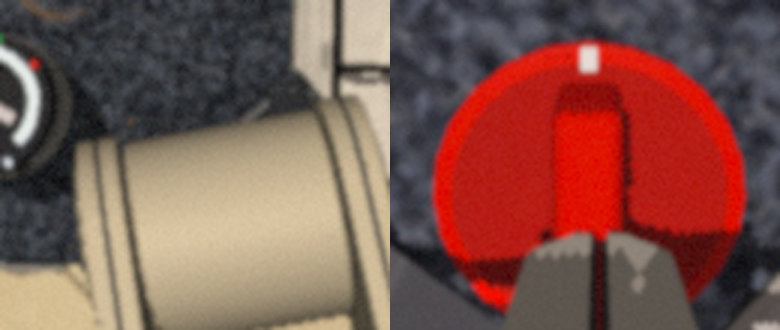

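The lid is untouched and centred under the tool. But the shut fingertips, at crop (600,235), cover the bar's top, so they're still above it. They must end further back than I assumed, so I'll open, go lower in small steps while watching the force, and close again.

```bash
python3 -m inch '[0,0,2,0,45, 0,0,2,0,45, 0,0,2,0,45, 0,0,2,0,45, 0,0,-4,0,45, 0,0,-8,0,45, 0,0,-12,0,45, 0,0,-12,0,45]' 40
python3 - <<'E'
from h import *
s=robot.read_state();c=wcam(read_camera("wrist"),s)
print(s["force"],s["opening"],c["K"][0,0],c["K"][1,2])
h=blob(redm(c["image"]));P=np.array([ray_plane(c,u,v,.025)[:2] for u,v in h],np.float32);print(cv2.minEnclosingCircle(P))
cv2.imwrite("pics/h.png",cv2.resize(c["image"][100:340,90:420],(660,480),interpolation=cv2.INTER_CUBIC))
E
```

```text
t: 4.07
tool_pos: [0.4119, 0.1375, 0.0203]
orientation: [-2.956, -1.063, 0.003]
force: [-0.2, 0.4, -0.8]
opening: 0.0418
gripper_force: 0.0
[-0.18478301  0.35994227 -0.83872853] 0.04175586156178625 285.16902651849335 185.9567643527974
((0.40872877836227417, 0.13573546707630157), 0.04730683192610741)
```

View pics/h.png

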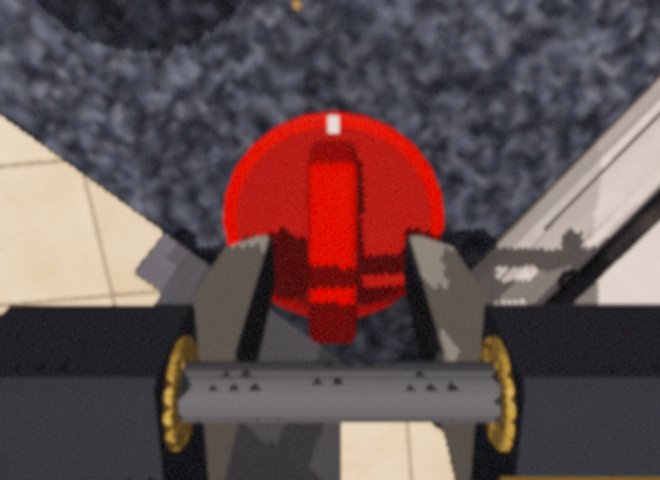

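With the fingers open at z = 0.020 the force is zero, and the tips (crop (268,238) and (412,236)) are above the flange. This fits tips about 30 mm short of the stated TCP, so I'll go about 15 mm lower and close.

```bash
python3 -m inch '[0,0,-4,0,45, 0,0,-8,0,45, 0,0,-12,0,45, 0,0,-15,0,45, 0,0,-15,0,45]' 40;  python3 -m inch '[0,0,0,0,10, 0,0,0,0,0, 0,0,0,0,0, 0,0,0,0,0, 0,0,0,0,0]' 40
```

```text
t: 4.53
tool_pos: [0.4123, 0.1376, 0.0058]
orientation: [-2.956, -1.063, 0.002]
force: [-0.2, -0.5, 0.3]
opening: 0.0419
gripper_force: 0.0
t: 4.95
tool_pos: [0.4132, 0.1378, 0.0069]
orientation: [-2.956, -1.063, -0.001]
force: [0.0, 0.1, 0.9]
opening: 0.0154
gripper_force: 40.0
```

```bash
python3 -m inch '[0,0,10,0,0, 0,0,30,0,0, 0,0,65,0,0, 0,0,100,0,0, 0,0,135,0,0, -3,15,155,-3,0, -10,50,160,-8,0, -17,85,160,-12,0, -22,112,160,-12,0, -23,120,160,-12,0]' 40;  python3 -m inch '[0,0,0,0,0, 0,0,0,0,0]' 40
python3 - <<'E'
from h import *
s=robot.read_state();c=wcam(read_camera("wrist"),s);np.save("w2.npy",{**c,"s":s},allow_pickle=True);np.save("top2.npy",read_camera("top"),allow_pickle=True)
R=c["extrinsics"];print(s["t"],s["tool_pos"],s["opening"],s["q"][5])
cv2.imwrite("pics/i.png",cv2.resize(c["image"],(768,576),interpolation=cv2.INTER_CUBIC))
E
```

```text
t: 5.78
tool_pos: [0.3891, 0.2609, 0.1679]
orientation: [-3.049, -0.751, -0.002]
force: [0.4, 0.0, -1.3]
opening: 0.0157
gripper_force: 40.0
t: 5.95
tool_pos: [0.3899, 0.2573, 0.1669]
orientation: [3.05, 0.75, -0.001]
force: [-0.2, -0.4, -1.5]
opening: 0.0159
gripper_force: 40.0
5.95 [0.38986917 0.25732418 0.16686222] 0.015881137859674172 1.5625185675503752
```

View pics/i.png

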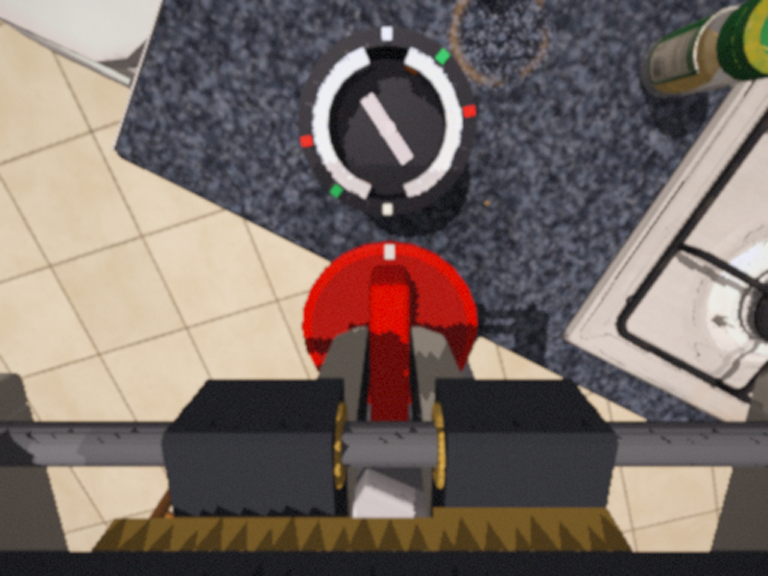

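The wrist view (768 px scale) shows the mouth's white marks at (387,33) and (387,209), green at (442,56) and (336,190), and red at (469,111) and (306,141). The held lid's dot is at (389,252), and the fingers are at mid-bar.

Run:
```python
from h import *
c=np.load("w2.npy",allow_pickle=True).item();s=c["s"]
hsv=cv2.cvtColor(c["image"],cv2.COLOR_BGR2HSV).astype(float)
def cen(x,y,kind):
    x=int(x/1.5);y=int(y/1.5);p=c["image"][y-7:y+8,x-7:x+8].astype(float);h=hsv[y-7:y+8,x-7:x+8]
    w=np.clip(h[...,2]-110,0,None) if kind=="w" else np.clip(h[...,1]-120,0,None)*(h[...,2]>70)
    Y,X=np.mgrid[-7:8,-7:8]; m=(abs(X)<6)&(abs(Y)<6);w=w*m; return x+(w*X).sum()/w.sum(),y+(w*Y).sum()/w.sum()
for n,a,b,k in [("w",(387,33),(387,209),"w"),("g",(442,56),(336,190),"c"),("r",(469,111),(306,141),"c")]:
    P,Q=[ray_plane(c,*cen(*q,k),.12) for q in (a,b)];d=P-Q;print(n,(P+Q)/2*1000,np.linalg.norm(d),np.degrees(np.arctan2(d[1],d[0])))
h=blob(redm(c["image"])[:246]);h=h[h[:,1]<205]
P=np.array([ray_plane(c,u,v,.160+.026)[:2] for u,v in h])
A=np.c_[2*P,np.ones(len(P))];x=np.linalg.lstsq(A,(P**2).sum(1),rcond=None)[0];print("lid",x[:2],np.sqrt(x[2]+x[:2]@x[:2]))
R=cv2.Rodrigues(s["orientation"])[0];print("tool",s["tool_pos"],np.degrees(np.arctan2(R[1,0],R[0,0])))
D=ray_plane(c,389/1.5,252/1.5,.160+.028);print("dot",D, np.degrees(np.arctan2(*(D[:2]-x[:2])[::-1])))
```

```text
w [473.04567508 301.12901585 120.        ] 0.09127955902921303 27.72764757653889
g [472.827948   301.00961221 120.        ] 0.09111134548280155 -12.49591368494581
r [472.99830403 300.95298315 120.        ] 0.09153999468665283 -52.57354264360645
lid [0.39269706 0.25733429] 0.040285873401575696
tool [0.38986917 0.25732418 0.16686222] 27.641117221891218
dot [0.42402041 0.27403539 0.188     ] 28.065817220973276
```

```bash
python3 -m inch '[20,10,0,0,0, 45,23,0,0,0, 68,35,-5,0,0, 80,41.5,-15,0,0, 83,43,-25,0,0, 83,43,-32,0,0, 83,43,-34,0,0, 83,43,-34,0,0]' 40;  python3 -m inch '[0,0,-3,0,0, 0,0,-6,0,0, 0,0,-9,0,0, 0,0,-9,0,0]' 40; python3 -m inch '[0,0,-3,0,0, 0,0,-6,0,0, 0,0,-6,0,0]' 40
```

```text
t: 6.72
tool_pos: [0.4718, 0.2995, 0.1316]
orientation: [3.051, 0.747, -0.004]
force: [-0.1, -1.3, -1.7]
opening: 0.0155
gripper_force: 40.0
t: 7.05
tool_pos: [0.4726, 0.3006, 0.1234]
orientation: [3.051, 0.748, -0.001]
force: [-0.6, 0.7, -1.8]
opening: 0.0153
gripper_force: 40.0
t: 7.3
tool_pos: [0.4727, 0.3005, 0.117]
orientation: [3.051, 0.748, -0.001]
force: [0.3, 1.1, -1.2]
opening: 0.0153
gripper_force: 40.0
```

```bash
python3 -m inch '[0,0,-3,0,0, 0,0,-6,0,0, 0,0,-6,0,0]' 40; python3 -m inch '[0,0,-3,0,0, 0,0,-6,0,0, 0,0,-7,0,0, 0,0,-7,0,0,0,0,-7,0,0]' 40
```

```text
t: 7.55
tool_pos: [0.4726, 0.3005, 0.1109]
orientation: [3.051, 0.748, -0.002]
force: [0.0, -0.1, -1.7]
opening: 0.0156
gripper_force: 40.0
t: 7.97
tool_pos: [0.4735, 0.301, 0.1069]
orientation: [-3.051, -0.748, -0.002]
force: [-6.2, -3.0, 13.9]
opening: 0.0155
gripper_force: 40.0
```

```bash
python3 -m inch '[0,0,1,0,0, 0,0,1,-4,0, 0,0,1,-8,0, 0,0,1,-8,0]' 40
python3 - <<'E'
from h import *
s=robot.read_state();R=cv2.Rodrigues(s["orientation"])[0];print(np.degrees(np.arctan2(R[1,0],R[0,0])),s["wrist_torque"])
E
```

```text
t: 8.3
tool_pos: [0.4739, 0.3015, 0.1069]
orientation: [-3.096, -0.527, -0.004]
force: [-0.8, 1.5, 5.9]
opening: 0.0157
gripper_force: 40.0
19.32985262128131 [ 0.15271523  0.18443596 -0.02858377]
```

```bash
python3 -m inch '[0,0,0,-4,0, 0,0,0,-8,0, 0,0,0,-12,0, 0,0,0,-16,0, 0,0,0,-20,0, 0,0,0,-24,0, 0,0,0,-28,0, 0,0,0,-28,0]' 40
python3 - <<'E'
from h import *
s=robot.read_state();c=wcam(read_camera("wrist"),s);R=cv2.Rodrigues(s["orientation"])[0];print(np.degrees(np.arctan2(R[1,0],R[0,0])),s["wrist_torque"],s["q"][5])
cv2.imwrite("pics/j.png",np.hstack([cv2.resize(c["image"][120:300,150:370],(440,360),interpolation=cv2.INTER_CUBIC),cv2.resize(read_camera("scene")["image"][190:310,180:300],(360,360),interpolation=cv2.INTER_CUBIC)]))
E
```

```text
t: 8.97
tool_pos: [0.4738, 0.3014, 0.1069]
orientation: [-3.131, 0.237, -0.003]
force: [-1.2, 0.0, 5.8]
opening: 0.0157
gripper_force: 40.0
-8.652273860827176 [0.15184433 0.19311245 0.06917815] 2.196746412481576
```

View pics/j.png

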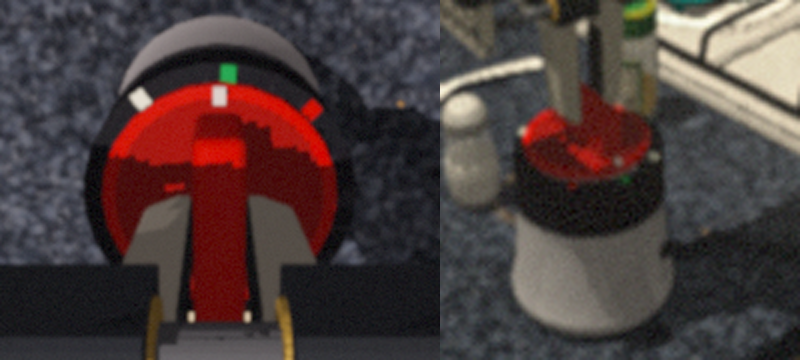

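The lid is flush on the rim with its dot at (219,96), just short of the green mark at (229,73). It needs about 4° more.

```bash
python3 -m inch '[0,0,0,-2,0, 0,0,0,-4,0, 0,0,0,-4,0, 0,0,0,-4,0, 0,0,0,-4,0]' 40
python3 - <<'E'
from h import *
s=robot.read_state();c=wcam(read_camera("wrist"),s);R=cv2.Rodrigues(s["orientation"])[0];print(np.degrees(np.arctan2(R[1,0],R[0,0])),s["wrist_torque"],s["tool_pos"],s["dq"])
hsv=cv2.cvtColor(c["image"],cv2.COLOR_BGR2HSV);W=np.zeros(hsv.shape[:2],bool);W[140:190,200:320]=1
M=np.array([.473,.301])
for n,m,z in [("green",(abs(hsv[...,0]-60.)<15)&(hsv[...,1]>120)&(hsv[...,2]>70),.12),("white",(hsv[...,1]<70)&(hsv[...,2]>150),.126),("red",redm(c["image"])>0,.126)]:
    k,l,st,ce=cv2.connectedComponentsWithStats((m&W).astype(np.uint8))
    for i in range(1,k):
        if st[i,4]>8:
            P=ray_plane(c,*ce[i],z);d=P[:2]-M;print(n,st[i,4],ce[i],np.hypot(*d),np.degrees(np.arctan2(d[1],d[0])))
E
```

```text
t: 9.48
tool_pos: [0.4738, 0.3013, 0.107]
orientation: [-3.122, 0.339, -0.003]
force: [-1.4, -0.1, 5.8]
opening: 0.0156
gripper_force: 40.0
-12.400921993638319 [0.09556335 0.19522133 0.11568959] [0.47383762 0.30133485 0.10695223] [ 0.00051951 -0.00069525  0.00048235 -0.00031816 -0.00166955 -0.00038174]
green 78 [259.15384615 155.96153846] 0.0456878517556591 -12.078246816051868
white 17 [219.64705882 148.94117647] 0.05763200155293421 14.416418004243607
white 61 [259.24590164 167.62295082] 0.038957519056512784 -12.114114068189512
white 77 [216.61038961 171.93506494] 0.04602972488095521 26.082821665278356
red 2169 [261.31765791 177.67404334] 0.032078058457768954 -14.52593964382221
```

The lid's dot is at -12.1° and the green mark at -12.1°, so they line up. The arm is still, with the lid held and fully seated, so I'm handing in.

```bash
python3 -c "
from plant import job
print(job.close_job())"
```

```text
the job is handed in; nothing more can be done
None
```

The red lid sits fully down in the grinder, twisted clockwise to the green marks (its dot and the green mark both measure -12.1°) and still held by its bar; it never reached the lock click, and I handed the job in at about 9.5 s.

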